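# Push down three block clamps in order

### The job

Clamp the milled block on the fixture plate: press the three coloured plunger caps fully down, until their rubber pads sit on the block, one after the other in the order yellow, blue, red. Press each cap gently with the fingertips from above; do not pull any plunger up, and leave the block and all other loose things where they lie. Finish clear of everything with all three plungers down.

Things in the scene. Friction and masses are not known exactly. Their poses are not given: they have to be found in the camera images.
- plate: dark steel fixture plate, 150 (x) x 190 (y) x 10 mm, screwed to the bench; origin at the centre of its underside, z up. Its place and yaw vary. Two steel stop pins, 8 mm across, stand 14 mm out of it in front of the block
- work_block: milled aluminium block, 70 (x) x 100 (y) x 20 mm, lying loose at the middle of the plate; origin at the centre of its underside (10 mm above the bench), so its top is 30 mm above the bench
- clamp_yellow: push-down clamp with the yellow cap: a fixed steel guide, 22 mm across at its foot, bolted to the plate next to the block, with the plunger in it; origin at the centre of its foot, on the plate's top (10 mm above the bench). The three clamps stand at the left end, the right end and the far side of the block; which clamp stands where varies
- yellow_cap (a point): centre of the flat top of the yellow plunger cap (28 mm across, 7 mm thick, on a 20 mm neck over a 34 mm steel washer that has a black rubber pad under it); moves with the plunger. When the plunger reads 0 it is 64 mm above the bench
- plunger_yellow (a joint): how far the yellow plunger is pushed down, m: starts at 0 to 0.003, the rubber pad meets the block at 0.010, hard stop at 0.014 (pad squeezed; cap top then 50 mm above the bench). Sliding friction of about 2.5 N holds it wherever it is left, with no spring; negative means pulled up (to -0.010)
- clamp_blue: push-down clamp with the blue cap: a fixed steel guide, 22 mm across at its foot, bolted to the plate next to the block, with the plunger in it; origin at the centre of its foot, on the plate's top (10 mm above the bench). The three clamps stand at the left end, the right end and the far side of the block; which clamp stands where varies
- blue_cap (a point): centre of the flat top of the blue plunger cap (28 mm across, 7 mm thick, on a 20 mm neck over a 34 mm steel washer that has a black rubber pad under it); moves with the plunger. When the plunger reads 0 it is 64 mm above the bench
- plunger_blue (a joint): how far the blue plunger is pushed down, m: starts at 0 to 0.003, the rubber pad meets the block at 0.010, hard stop at 0.014 (pad squeezed; cap top then 50 mm above the bench). Sliding friction of about 2.5 N holds it wherever it is left, with no spring; negative means pulled up (to -0.010)
- clamp_red: push-down clamp with the red cap: a fixed steel guide, 22 mm across at its foot, bolted to the plate next to the block, with the plunger in it; origin at the centre of its foot, on the plate's top (10 mm above the bench). The three clamps stand at the left end, the right end and the far side of the block; which clamp stands where varies
- red_cap (a point): centre of the flat top of the red plunger cap (28 mm across, 7 mm thick, on a 20 mm neck over a 34 mm steel washer that has a black rubber pad under it); moves with the plunger. When the plunger reads 0 it is 64 mm above the bench
- plunger_red (a joint): how far the red plunger is pushed down, m: starts at 0 to 0.003, the rubber pad meets the block at 0.010, hard stop at 0.014 (pad squeezed; cap top then 50 mm above the bench). Sliding friction of about 2.5 N holds it wherever it is left, with no spring; negative means pulled up (to -0.010)
- bush_5: small pale brass bush, 26 mm across, 34 high, standing on the plate near its near right corner; origin under its centre. Loose bystander
- plug_gauge: grey double-ended plug gauge, 99 x 19 x 19 mm, lying on the plate in front of the block; origin at its underside centre. Loose bystander
- spanner_13: steel spanner, 178 x 34 x 10 mm, lying on the bench near its front edge; origin at its underside centre. Loose bystander
- marker: black and white marker pen, 131 x 18 x 18 mm, lying on the bench at the front left; origin at its underside centre. Loose bystander
- screwdriver_yellow: screwdriver with a yellow handle, 171 x 25 x 25 mm, lying on the bench to the left of the plate; origin at its underside centre. Loose bystander
- bush_4: grey steel bush, 46 mm across, 18 high, on the bench behind the plate; origin under its centre. Loose bystander

How it is judged:
By the outcome, as a careful person would: the job done as asked, in the order asked, and still so for the second after the job is handed in, with the robot touching nothing.
It also fails if it takes over 40 s, if anything falls off the work surface, if the arm or the gripper's body presses on something with over 40 N, if the wrist force passes 120 N, or if a joint passes its speed limit or range.

### The arm

A 7-joint arm with a two-finger parallel gripper is mounted at the origin on a cart in front of the work surface, level with it; the furniture and walls round the work are solid. World frame = base frame: x ahead of the robot, y to its left, z up, the work surface at z = 0. Lengths are in m, angles in rad, forces in N, time in s.
With the tool pointing down it reaches from about 0.4 to 0.85 m from the base axis. Payload 4.5 kg.
Tool frame: the origin (TCP) lies midway between the tips of the shut fingers; the grasp point (between the pads) lies 19 mm behind it; z points along the fingers, y is the direction in which the jaws open and shut (so a half turn about z gives the same grasp; the last joint's range is limited). The gripper opens to 88 mm and grips with 3 to 60 N. Pads are 18 mm wide; open, the fingers measure 123 mm over their backs; the gripper's body (75 mm by 187 mm) begins 45 mm behind the grasp point.
Start: joints at [1.288, 0.689, -0.195, 1.565, 0.157, 0.902, -0.215], TCP at [0.195, -0.594, 0.239] pointing down, gripper open.
Joint ranges: [-3.01, 3.01], [-0.46, 2.08], [-1.47, 1.51], [0.13, 2.56], [-1, 4.14], [0.04, 2.09], [-2.66, 2.66]. Speed limits (rad/s): [2.57, 2.57, 3.14, 3.14, 3.14, 3.14, 3.14].

### API

Orientations are given as a unit quaternion [x, y, z, w].
In Python, from plant import r gives the robot as it stands. The module is installed in compiled form; this text tells all that it offers.
- The arm moves only by the tool carry_out, never from a script. Its argument "commands" is a list of rows, each a list of 6 numbers: the shift along the tool's x, y, z in m, then the turn, a rotation vector about the tool's x, y, z in degrees. In form: [[dx, dy, dz, wx, wy, wz], ...]. A call has 1 to 12 rows; each row is the pose to reach, as a shift and turn from the pose commanded when the call began, along the tool's axes at that moment; what a row does not reach only later rows make up. A row lasts 1/10 s, in which the tool goes at most 50 mm and 8.59 degrees, less where a joint would pass 70% of its speed; a pose out of reach is approached as far as the arm can. A call with a gripper value outside its range is refused whole. "fingers" is the closure in counts, from 0 (fully open) to 255 (shut), set as the call begins (left out, the last holds). The fingers move at their own pace and stop on an object; "grip_force" is the grip in N (left out, the last holds). Time passes only in rows, so rows that repeat a pose let the fingers close. It gives the time, the measured TCP pose, the force and the opening at its end, in the units of the state.
- r.get_state(): the state, without advancing time (a new reading comes with each control period).
- r.snapshot(name): name is "side" or "top"; returns a dict with "img" (400x640x3 uint8, blue, green, red), "intrinsics" (3x3 intrinsics, pixels), "extrinsics" (4x4, takes a point from camera to world coordinates). Camera axes: x right, y down, z forward; pixel columns grow to the right and rows downward; lengths in m; the calibration is good to about 2 mm. A picture is of the moment at which its call begins. There is no depth.
- r.finish_job(): hands the job in, once; it reports no verdict.
Trained networks look in a picture, given as the dict that the camera call returned (one of the last four; its "shot" number tells which), for a name from the list of things; names that differ only in an ending like _2 or _b are one class to them, and where a whole thing is asked for, a point or a joint stands for the part that bears it (a point fixed in the world has none). Each returns a list of dicts, best first, with "p" (0 to 1); they miss things now and then, are a little off and sometimes report something else, mostly with a low value. They report only what shows in the picture. A call takes as long as a camera call.
- r.spot_in(picture, label): "xyz" ([x, y, z] in m, in world coordinates, good to about 4 mm: the middle of the surface that is visible of it).
- r.spot_point(picture, label): "xyz" ([x, y, z] in m, in world coordinates, good to about 4 mm: a listed point, or the origin of a listed thing).
The state is a dict: "clock": time; "q": joint angles; "qd": joint speeds; "joint_torque": joint torques, N m; "tool_pos": TCP position; "eef_rot": TCP orientation; "contact_force": force on the tool from outside, world axes, zero at the start; "moment": the same for the moment, N m; "opening": opening from 0.0 (shut) to 1.0 (fully open).
Only numpy, scipy, OpenCV 4.12 (cv2) and the standard library are available. Lean on these libraries where they do the work, as an engineer would, in place of code of your own. Each camera call takes 0.05 s, during which the arm holds its last target.

## Working session

There is one attempt and no reset: what is moved stays moved. The work goes in short steps, Python scripts to look and compute and a tool call to move; the robot and the scene stay as the last step left them, time stands still between calls to the robot, and variables do not carry over. Pictures are saved under pics/ and viewed, and the job is handed in when it is done.

Besides the shell and the picture viewer there is one more tool, called after "Call:" as name(argument=value, ...) on one line, values as JSON. carry_out: Moves the arm, as the interface text tells. Its arguments: {"type":"object","properties":{"commands":{"type":"array","items":{"type":"array","items":{"type":"number"}}},"fingers":{"type":"number"},"grip_force":{"type":"number"}},"required":["commands"]}

```bash
mkdir -p pics
cat > h.py <<'E'
import numpy as np, cv2
from plant import r
def proj(s,p):
    E=np.array(s['extrinsics']);K=np.array(s['intrinsics'])
    c=np.linalg.inv(E)@np.append(p,1); u=K@c[:3]; return u[:2]/u[2]
def ray(s,uv,z):
    E=np.array(s['extrinsics']);K=np.array(s['intrinsics'])
    d=E[:3,:3]@np.linalg.solve(K,[uv[0],uv[1],1]);o=E[:3,3]; return o+d*(z-o[2])/d[2]
E
python3 - <<'E'
from h import *
st=r.get_state(); print({k:np.round(v,3) for k,v in st.items()})
for n in ['top','side']:
    s=r.snapshot(n); cv2.imwrite(f'pics/{n}0.png',s['img']); print(n,np.round(s['extrinsics'],3).tolist())
    for l in ['yellow_cap','blue_cap','red_cap','plate','work_block','clamp_yellow','clamp_blue','clamp_red']:
        print(l,[(np.round(d['xyz'],3).tolist(),round(d['p'],2)) for d in r.spot_point(s,l)[:2]])
E
```

```text
{'clock': np.float64(0.0), 'q': array([ 1.288,  0.69 , -0.194,  1.566,  0.157,  0.902, -0.215]), 'qd': array([ 0.001,  0.002, -0.   ,  0.002, -0.   , -0.   ,  0.001]), 'joint_torque': array([-0.0000e+00, -5.2756e+01, -1.2670e+00, -1.5343e+01, -5.3000e-02,
        7.0000e-03,  0.0000e+00]), 'tool_pos': array([ 0.194, -0.593,  0.238]), 'eef_rot': array([ 0.987,  0.158, -0.   , -0.001]), 'contact_force': array([-0.535,  0.772,  0.351]), 'moment': array([0.032, 0.086, 0.029]), 'opening': np.float64(0.998)}
top [[-0.017, -0.992, 0.123, 0.431], [-1.0, 0.017, -0.003, 0.139], [0.001, -0.123, -0.992, 0.966], [0.0, 0.0, 0.0, 1.0]]
yellow_cap [([0.583, 0.045, 0.066], 0.62)]
blue_cap [([0.522, -0.016, 0.056], 0.63)]
red_cap [([0.552, 0.104, 0.065], 0.58), ([0.398, 0.322, -0.002], 0.37)]
plate [([0.538, 0.045, -0.002], 0.95)]
work_block [([0.537, 0.042, 0.013], 0.76), ([0.553, 0.106, 0.063], 0.5)]
clamp_yellow [([0.584, 0.044, 0.009], 0.45)]
clamp_blue [([0.512, -0.017, 0.011], 0.56)]
clamp_red [([0.555, 0.102, 0.01], 0.55)]
side [[0.998, -0.03, 0.048, 0.517], [-0.056, -0.62, 0.783, -0.736], [0.006, -0.784, -0.621, 0.753], [0.0, 0.0, 0.0, 1.0]]
yellow_cap [([0.587, 0.04, 0.062], 0.51), ([0.539, 0.044, 0.013], 0.19)]
blue_cap [([0.516, -0.011, 0.065], 0.67), ([0.54, 0.045, 0.001], 0.54)]
red_cap [([0.555, 0.106, 0.062], 0.75), ([0.734, -0.049, 0.001], 0.38)]
plate [([0.538, 0.044, -0.0], 0.94), ([0.489, 0.101, 0.01], 0.25)]
work_block [([0.539, 0.045, 0.015], 0.61)]
clamp_yellow [([0.588, 0.039, 0.01], 0.64), ([0.541, 0.042, 0.001], 0.45)]
clamp_blue [([0.52, -0.021, 0.013], 0.9), ([0.519, -0.012, 0.063], 0.56)]
clamp_red [([0.554, 0.103, 0.007], 0.68)]
```

View pics/top0.png

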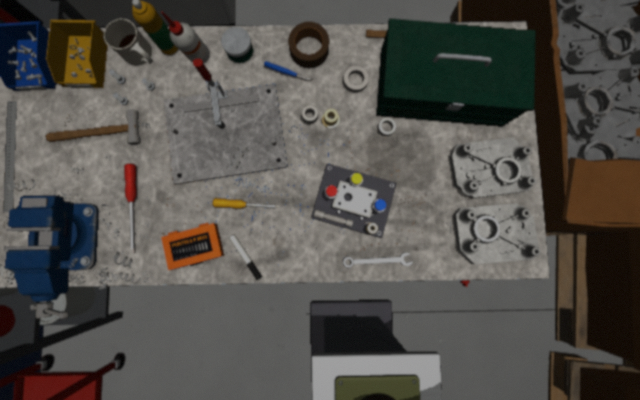

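View pics/side0.png

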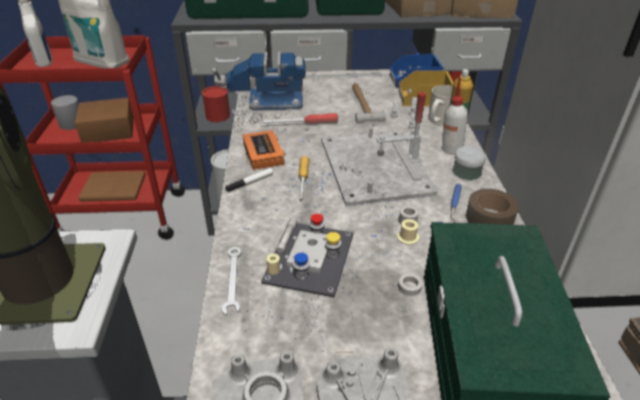

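The caps show in top view: yellow (357,179), red (331,191), blue (380,205). In the side view they are red (317,221), yellow (333,240) and blue (301,261). A toolbox stands behind right. Next I refine the positions by colour blobs and triangulation.

Run:
```python
from h import *
S={n:r.snapshot(n) for n in ['top','side']}
guess={'yellow':[.585,.043,.063],'blue':[.518,-.014,.063],'red':[.554,.105,.063]}
hue={'yellow':(20,38),'blue':(105,130),'red':None}
C={}
for c,g in guess.items():
    o={}
    for n,s in S.items():
        u=proj(s,g).round().astype(int); x,y=u-14
        hsv=cv2.cvtColor(s['img'],cv2.COLOR_BGR2HSV)[y:y+29,x:x+29].astype(int)
        h=hsv[...,0]; m=((h<10)|(h>170)) if hue[c] is None else (h>=hue[c][0])&(h<=hue[c][1])
        m&=(hsv[...,1]>130)&(hsv[...,2]>60)
        num,lab,sta,cen=cv2.connectedComponentsWithStats(m.astype(np.uint8))
        i=1+np.argmax(sta[1:,4]); uv=cen[i]+[x,y]; o[n]=uv
        print(c,n,uv.round(1),sta[i],'at z.062',ray(s,uv,.0605).round(4))
    # triangulate
    A=[];b=[]
    for n,s in S.items():
        E=np.array(s['extrinsics']);d=E[:3,:3]@np.linalg.solve(s['intrinsics'],[*o[n],1]);d/=np.linalg.norm(d)
        P=np.eye(3)-np.outer(d,d);A.append(P);b.append(P@E[:3,3])
    print(c,'tri',np.linalg.lstsq(np.vstack(A),np.hstack(b),rcond=None)[0].round(4))
ims=[]
for n,s in S.items():
    u=proj(s,[.54,.045,.03]).astype(int); cr=s['img'][u[1]-50:u[1]+50,u[0]-65:u[0]+65]
    ims.append(cv2.resize(cr,None,fx=3,fy=3,interpolation=cv2.INTER_CUBIC)); print(n,u-[65,50])
cv2.imwrite('pics/z.png',np.hstack(ims))
```

```text
yellow top [356.3 177.9] [ 9 10 11 11 91] at z.062 [0.5839 0.0416 0.0605]
yellow side [333.  237.4] [  9  11  13  12 116] at z.062 [0.5862 0.0374 0.0605]
yellow tri [0.5855 0.0413 0.0568]
blue top [380.2 204.3] [ 9  9 11 11 97] at z.062 [ 0.5175 -0.0148  0.0605]
blue side [300.7 258.4] [  9  12  12  12 110] at z.062 [ 0.5196 -0.0201  0.0605]
blue tri [ 0.5188 -0.0156  0.0559]
red top [331.1 190.2] [ 9  9 11 11 95] at z.062 [0.5543 0.1043 0.0605]
red side [316.5 218.5] [  9  12  12  11 100] at z.062 [0.5556 0.0991 0.0605]
red tri [0.5554 0.1042 0.0562]
top [289 147]
side [245 196]
```

View pics/z.png

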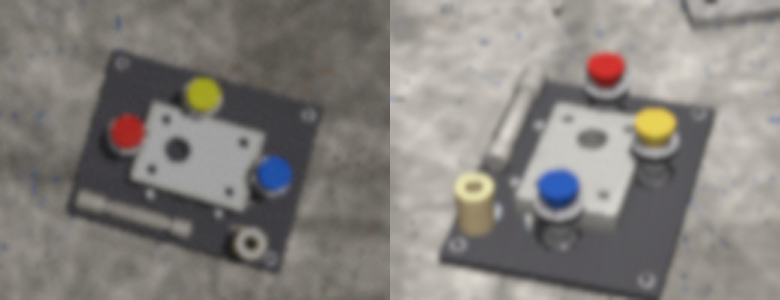

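```bash
cat >> h.py <<'E'
from scipy.spatial.transform import Rotation as R
def to(p):
    st=r.get_state(); M=R.from_quat(st['eef_rot'])
    print('clock',round(float(st['clock']),2),'tcp',np.round(st['tool_pos'],4),'F',np.round(st['contact_force'],1),'open',round(float(st['opening']),3),'q',np.round(st['q'],2))
    print('tilt',M.as_matrix()[:,2].round(4),'rel',M.inv().apply(np.array(p)-st['tool_pos']).round(4))
E
python3 -c "
from h import *
to([.585,.0415,.239])"
```

```text
clock 1.0 tcp [ 0.1947 -0.5939  0.2388] F [-0.4 -0.5  0.5] open 0.995 q [ 1.29  0.69 -0.19  1.57  0.16  0.9  -0.22]
tilt [ 0.e+00 -1.e-04 -1.e+00] rel [ 5.688e-01 -4.823e-01 -3.000e-04]
```

Call:
carry_out(commands=[[0.038, -0.032, 0, 0, 0, 0], [0.076, -0.064, 0, 0, 0, 0], [0.114, -0.096, 0, 0, 0, 0], [0.152, -0.129, 0, 0, 0, 0], [0.19, -0.161, 0, 0, 0, 0], [0.228, -0.193, 0, 0, 0, 0], [0.266, -0.225, 0, 0, 0, 0], [0.304, -0.257, 0, 0, 0, 0], [0.342, -0.29, 0, 0, 0, 0], [0.38, -0.322, 0, 0, 0, 0], [0.418, -0.354, 0, 0, 0, 0], [0.456, -0.386, 0, 0, 0, 0]], fingers=255, grip_force=10)

```text
clock: 2.2
tool_pos: [0.5088, -0.0832, 0.2389]
eef_rot: [0.987, 0.158, 0.0, 0.0]
contact_force: [1.5, -0.3, -0.0]
opening: 0.004
```

```bash
python3 -c "
from h import *
to([.585,.0415,.239])"
```

```text
clock 2.2 tcp [ 0.5088 -0.0832  0.2389] F [ 1.5 -0.3 -0. ] open 0.004 q [ 0.16  0.54 -0.13  1.89  0.11  0.71 -1.29]
tilt [ 6.e-04 -3.e-04 -1.e+00] rel [ 1.113e-01 -9.470e-02 -1.000e-04]
```

Call:
carry_out(commands=[[0.037, -0.032, 0, 0, 0, 0], [0.074, -0.064, 0.01, 0, 0, 0], [0.112, -0.095, 0.04, 0, 0, 0], [0.112, -0.095, 0.08, 0, 0, 0], [0.112, -0.095, 0.12, 0, 0, 0], [0.112, -0.095, 0.145, 0, 0, 0], [0.112, -0.095, 0.145, 0, 0, 0], [0.112, -0.095, 0.145, 0, 0, 0]])

```text
clock: 3.0
tool_pos: [0.585, 0.0401, 0.0941]
eef_rot: [0.987, 0.158, 0.0, 0.0]
contact_force: [0.2, -1.0, -0.0]
opening: 0.006
```

Run:
```python
from h import *
to([.585,.0415,.066])
S={n:r.snapshot(n) for n in ['top','side']}
ims=[]
for n,s in S.items():
    u=proj(s,[.55,.045,.06]).astype(int); cr=s['img'][u[1]-50:u[1]+50,u[0]-65:u[0]+65]
    ims.append(cv2.resize(cr,None,fx=3,fy=3,interpolation=cv2.INTER_CUBIC)); print(n,u-[65,50])
cv2.imwrite('pics/z1.png',np.hstack(ims))
```

```text
clock 3.0 tcp [0.585  0.0401 0.0941] F [ 0.2 -1.  -0. ] open 0.006 q [-0.1   0.84 -0.08  1.8   0.13  0.51 -1.52]
tilt [ 3.e-04 -0.e+00 -1.e+00] rel [ 0.0004 -0.0013  0.0281]
top [290 141]
side [249 185]
```

View pics/z1.png

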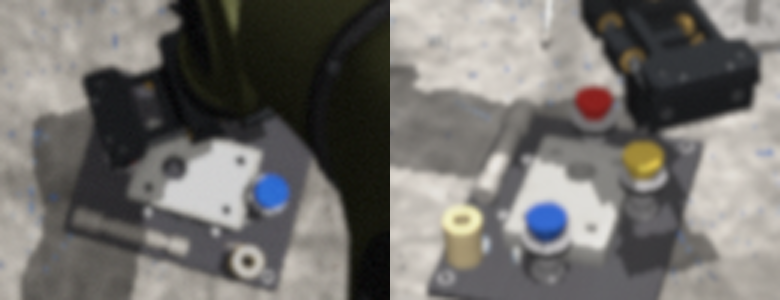

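Run:
```python
from h import *
st=r.get_state(); p=np.array(st['tool_pos'])
s=r.snapshot('side'); u=proj(s,p); c=proj(s,[.585,.0415,.064]); print(u,c)
x,y=(u-[65,75]).astype(int)
cr=np.clip(s['img'][y:y+110,x:x+130].astype(float)*1.8,0,255).astype(np.uint8)
im=cv2.resize(cr,None,fx=5,fy=5,interpolation=cv2.INTER_CUBIC)
for q,col in((u,(0,255,0)),(c,(255,0,255)),(proj(s,p+[0,0,.064]),(255,255,0))): cv2.circle(im,tuple(((q-[x,y])*5).astype(int)),4,col,1)
cv2.imwrite('pics/z2.png',im)
```

```text
[333.16219539 223.34073661] [332.31884404 234.81729498]
```

View pics/z2.png

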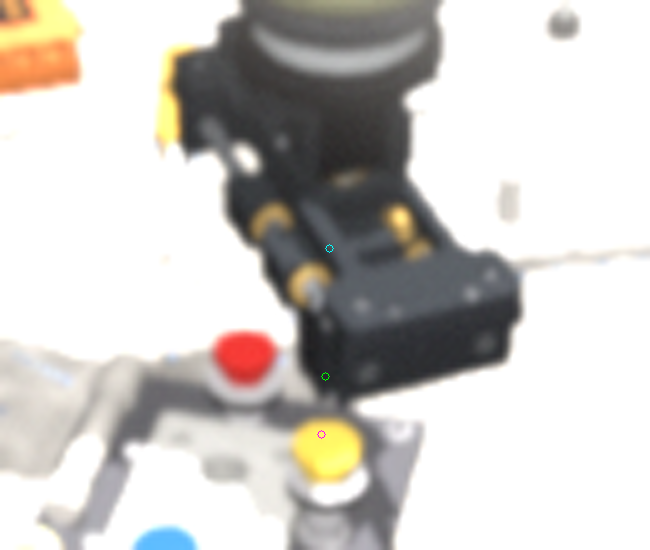

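Call:
carry_out(commands=[[0, -0.001, 0.012, 0, 0, 0], [0, -0.001, 0.024, 0, 0, 0], [0, -0.001, 0.026, 0, 0, 0], [0, -0.001, 0.028, 0, 0, 0], [0, -0.001, 0.03, 0, 0, 0], [0, -0.001, 0.032, 0, 0, 0], [0, -0.001, 0.034, 0, 0, 0], [0, -0.001, 0.036, 0, 0, 0]])

```text
clock: 3.95
tool_pos: [0.5845, 0.041, 0.0579]
eef_rot: [0.987, 0.158, 0.0, 0.0]
contact_force: [-0.2, -0.2, 1.4]
opening: 0.009
```

Call:
carry_out(commands=[[0, 0, 0.001, 0, 0, 0], [0, 0, 0.002, 0, 0, 0], [0, 0, 0.003, 0, 0, 0], [0, 0, 0.004, 0, 0, 0], [0, 0, 0.004, 0, 0, 0]])

```text
clock: 4.45
tool_pos: [0.5844, 0.0411, 0.0536]
eef_rot: [0.987, 0.158, 0.0, 0.0]
contact_force: [-0.4, -0.0, 0.3]
opening: 0.008
```

```bash
python3 -c "
from h import *
to([.585,.0415,.052])
s=r.snapshot('side'); to([.585,.0415,.052])"
```

```text
clock 4.45 tcp [0.5844 0.0411 0.0536] F [-0.4 -0.   0.3] open 0.008 q [-0.11  0.91 -0.07  1.81  0.14  0.43 -1.53]
tilt [ 2.e-04 -0.e+00 -1.e+00] rel [ 0.0007 -0.0002  0.0016]
clock 4.5 tcp [0.5844 0.041  0.0536] F [-0.2  0.2  1.2] open 0.004 q [-0.11  0.91 -0.07  1.81  0.14  0.43 -1.53]
tilt [ 1.e-04 -1.e-04 -1.e+00] rel [ 0.0007 -0.0003  0.0016]
```

Call:
carry_out(commands=[[0, 0, 0.001, 0, 0, 0], [0, 0, 0.002, 0, 0, 0]])

```text
clock: 4.7
tool_pos: [0.5844, 0.041, 0.0517]
eef_rot: [0.987, 0.158, 0.0, 0.0]
contact_force: [-0.3, -0.2, 2.1]
opening: 0.002
```

Run:
```python
from h import *
to([.585,.0415,.052])
ims=[]
for n in ['side']:
    s=r.snapshot(n)
    cr=s['img'][185:285,255:385]
    ims.append(cv2.resize(np.clip(cr*1.4,0,255).astype(np.uint8),None,fx=6,fy=6,interpolation=cv2.INTER_CUBIC))
cv2.imwrite('pics/z3.png',np.hstack(ims))
```

```text
clock 4.7 tcp [0.5844 0.041  0.0517] F [-0.3 -0.2  2.1] open 0.002 q [-0.11  0.91 -0.07  1.81  0.14  0.42 -1.53]
tilt [ 3.e-04 -1.e-04 -1.e+00] rel [ 0.0007 -0.0003 -0.0003]
```

View pics/z3.png

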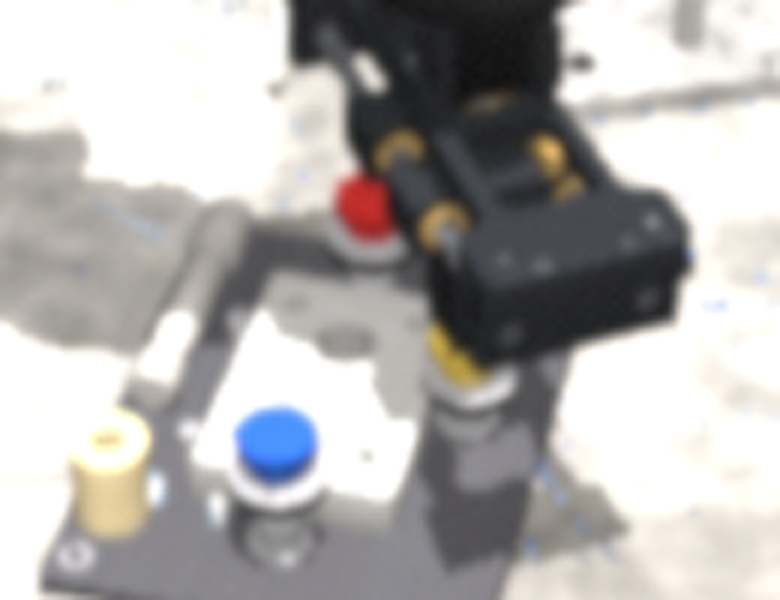

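Call:
carry_out(commands=[[0, 0, 0.0005, 0, 0, 0], [0, 0, 0.001, 0, 0, 0], [0, 0, 0.001, 0, 0, 0]])

```text
clock: 5.05
tool_pos: [0.5844, 0.0411, 0.0507]
eef_rot: [0.987, 0.158, 0.0, 0.0]
contact_force: [0.1, 0.6, 1.4]
opening: 0.008
```

Call:
carry_out(commands=[[0, 0, 0.0005, 0, 0, 0], [0, 0, 0.001, 0, 0, 0]])

```text
clock: 5.25
tool_pos: [0.5845, 0.041, 0.0504]
eef_rot: [0.987, 0.158, 0.0, 0.0]
contact_force: [-2.6, -0.1, 12.2]
opening: 0.009
```

Run:
```python
from h import *
to([.585,.0415,.052])
F=[]
for i in range(3):
    s=r.snapshot('side'); F.append(r.get_state()['contact_force'][2])
print(np.round(F,2))
```

```text
clock 5.25 tcp [0.5845 0.041  0.0504] F [-2.6 -0.1 12.2] open 0.009 q [-0.11  0.91 -0.07  1.81  0.14  0.42 -1.53]
tilt [ 5.e-04 -1.e-04 -1.e+00] rel [ 0.0007 -0.0003 -0.0016]
[6.87 8.59 7.9 ]
```

Call:
carry_out(commands=[[0, 0, -0.003, 0, 0, 0], [0, 0, -0.012, 0, 0, 0], [0, 0, -0.035, 0, 0, 0], [0, 0, -0.04, 0, 0, 0]])

```text
clock: 5.8
tool_pos: [0.5856, 0.0412, 0.0917]
eef_rot: [0.987, 0.158, 0.002, 0.0]
contact_force: [0.9, 1.0, 0.8]
opening: 0.007
```

```bash
python3 -c "
from h import *
to([.518,-.015,.085])"
```

```text
clock 5.8 tcp [0.5856 0.0412 0.0917] F [0.9 1.  0.8] open 0.007 q [-0.1   0.84 -0.08  1.8   0.13  0.5  -1.53]
tilt [ 3.3e-03  4.0e-04 -1.0e+00] rel [-0.0818  0.0324  0.0064]
```

Call:
carry_out(commands=[[-0.027, 0.011, 0, 0, 0, 0], [-0.054, 0.022, 0, 0, 0, 0], [-0.081, 0.0325, 0, 0, 0, 0], [-0.081, 0.0325, 0, 0, 0, 0], [-0.081, 0.0325, 0, 0, 0, 0], [-0.081, 0.0325, 0, 0, 0, 0]])

```text
clock: 6.4
tool_pos: [0.5187, -0.014, 0.0897]
eef_rot: [0.987, 0.158, 0.001, -0.0]
contact_force: [1.1, 0.5, -0.4]
opening: 0.004
```

Run:
```python
from h import *
to([.518,-.015,.05])
ims=[]
s=r.snapshot('side')
cr=s['img'][185:285,255:385]
cv2.imwrite('pics/z4.png',cv2.resize(np.clip(cr*1.4,0,255).astype(np.uint8),None,fx=6,fy=6,interpolation=cv2.INTER_CUBIC))
for l in ['yellow_cap','blue_cap','red_cap']: print(l,[(np.round(d['xyz'],3).tolist(),round(d['p'],2)) for d in r.spot_point(s,l)[:2]])
```

```text
clock 6.4 tcp [ 0.5187 -0.014   0.0897] F [ 1.1  0.5 -0.4] open 0.004 q [-0.01  0.79 -0.08  2.01  0.17  0.34 -1.48]
tilt [ 1.8e-03  9.0e-04 -1.0e+00] rel [-0.0011  0.0007  0.0397]
yellow_cap [([0.585, 0.038, 0.049], 0.7)]
blue_cap [([0.518, -0.01, 0.061], 0.58)]
red_cap []
```

View pics/z4.png

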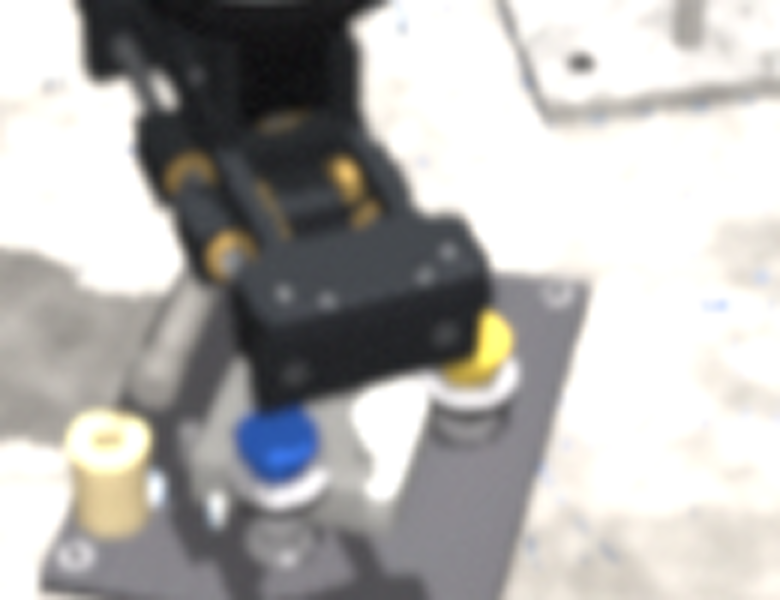

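Yellow has dropped: the network gives a cap top of 0.049, and its washer now sits low by the guide at about (470,390) in the zoom. The gripper is over the blue cap at (275,440).

Call:
carry_out(commands=[[-0.001, 0.0007, 0.012, 0, 0, 0], [-0.001, 0.0007, 0.022, 0, 0, 0], [-0.001, 0.0007, 0.024, 0, 0, 0], [-0.001, 0.0007, 0.026, 0, 0, 0], [-0.001, 0.0007, 0.028, 0, 0, 0], [-0.001, 0.0007, 0.03, 0, 0, 0], [-0.001, 0.0007, 0.032, 0, 0, 0], [-0.001, 0.0007, 0.034, 0, 0, 0], [-0.001, 0.0007, 0.0355, 0, 0, 0], [-0.001, 0.0007, 0.037, 0, 0, 0], [-0.001, 0.0007, 0.038, 0, 0, 0]])

```text
clock: 7.7
tool_pos: [0.5166, -0.0161, 0.0516]
eef_rot: [0.987, 0.158, -0.0, 0.0]
contact_force: [-1.2, 1.0, 2.5]
opening: 0.007
```

```bash
python3 -c "
from h import *
to([.518,-.015,.05])"
```

```text
clock 7.7 tcp [ 0.5166 -0.0161  0.0516] F [-1.2  1.   2.5] open 0.007 q [-0.02  0.87 -0.06  2.02  0.18  0.26 -1.49]
tilt [-3.e-04 -1.e-04 -1.e+00] rel [ 0.0017 -0.0006  0.0016]
```

Call:
carry_out(commands=[[0, 0, 0.0005, 0, 0, 0], [0, 0, 0.001, 0, 0, 0], [0, 0, 0.0015, 0, 0, 0], [0, 0, 0.0018, 0, 0, 0]])

```text
clock: 8.1
tool_pos: [0.5168, -0.0161, 0.0504]
eef_rot: [0.987, 0.158, 0.0, 0.0]
contact_force: [-3.5, 1.1, 10.8]
opening: 0.003
```

Call:
carry_out(commands=[[0, 0, -0.003, 0, 0, 0], [0, 0, -0.012, 0, 0, 0], [0, 0, -0.035, 0, 0, 0], [0, 0, -0.04, 0, 0, 0], [0, 0, -0.04, 0, 0, 0], [0, 0, -0.04, 0, 0, 0]])

```text
clock: 8.7
tool_pos: [0.5168, -0.016, 0.0897]
eef_rot: [0.987, 0.158, 0.0, 0.0]
contact_force: [-0.5, 0.5, -0.9]
opening: 0.008
```

```bash
python3 -c "
from h import *
to([.5547,.104,.09])"
```

```text
clock 8.7 tcp [ 0.5168 -0.016   0.0897] F [-0.5  0.5 -0.9] open 0.008 q [-0.01  0.79 -0.08  2.01  0.17  0.34 -1.48]
tilt [ 2.e-04 -0.e+00 -1.e+00] rel [ 0.0734 -0.1023 -0.0003]
```

Call:
carry_out(commands=[[0.02, -0.028, 0, 0, 0, 0], [0.04, -0.056, 0, 0, 0, 0], [0.06, -0.084, 0, 0, 0, 0], [0.0735, -0.1025, 0, 0, 0, 0], [0.0735, -0.1025, 0, 0, 0, 0], [0.0735, -0.1025, 0, 0, 0, 0], [0.0735, -0.1025, 0, 0, 0, 0]])

```text
clock: 9.4
tool_pos: [0.5538, 0.1021, 0.0893]
eef_rot: [0.988, 0.157, -0.001, 0.001]
contact_force: [-0.8, 0.1, 0.2]
opening: 0.006
```

Run:
```python
from h import *
to([.5547,.104,.05])
ims=[]
s=r.snapshot('side')
cr=s['img'][185:285,255:385]
cv2.imwrite('pics/z5.png',cv2.resize(np.clip(cr*1.4,0,255).astype(np.uint8),None,fx=6,fy=6,interpolation=cv2.INTER_CUBIC))
for l in ['yellow_cap','blue_cap','red_cap']: print(l,[(np.round(d['xyz'],3).tolist(),round(d['p'],2)) for d in r.spot_point(s,l)[:2]])
```

```text
clock 9.4 tcp [0.5538 0.1021 0.0893] F [-0.8  0.1  0.2] open 0.006 q [-0.23  0.83 -0.06  1.87  0.1   0.45 -1.62]
tilt [-0.0018 -0.002  -1.    ] rel [ 0.0015 -0.0016  0.0393]
yellow_cap [([0.587, 0.038, 0.049], 0.65)]
blue_cap [([0.518, -0.011, 0.047], 0.6)]
red_cap [([0.551, 0.108, 0.063], 0.68)]
```

View pics/z5.png

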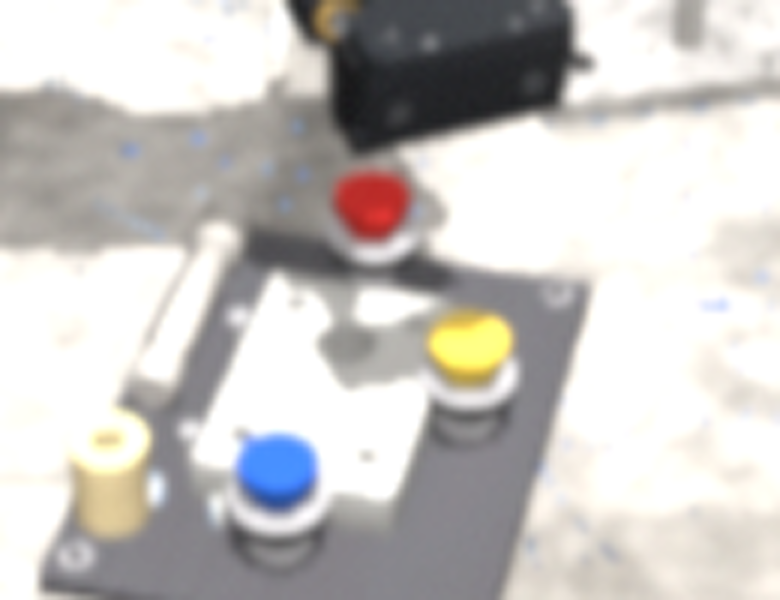

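Blue (275,470) and yellow (470,345) are both visibly down, and the gripper is over red (372,205).

Call:
carry_out(commands=[[0, -0.0005, 0.012, 0, 0, 0], [0, -0.0005, 0.022, 0, 0, 0], [0, -0.0005, 0.024, 0, 0, 0], [0, -0.0005, 0.026, 0, 0, 0], [0, -0.0005, 0.028, 0, 0, 0], [0, -0.0005, 0.03, 0, 0, 0], [0, -0.0005, 0.032, 0, 0, 0], [0, -0.0005, 0.034, 0, 0, 0], [0, -0.0005, 0.0355, 0, 0, 0], [0, -0.0005, 0.037, 0, 0, 0], [0, -0.0005, 0.038, 0, 0, 0]])

```text
clock: 10.7
tool_pos: [0.5545, 0.1047, 0.0518]
eef_rot: [0.987, 0.158, 0.0, 0.0]
contact_force: [-1.7, -0.2, 1.2]
opening: 0.008
```

Call:
carry_out(commands=[[0, 0, 0.0005, 0, 0, 0], [0, 0, 0.001, 0, 0, 0], [0, 0, 0.0015, 0, 0, 0], [0, 0, 0.002, 0, 0, 0]])

```text
clock: 11.1
tool_pos: [0.5545, 0.1047, 0.0504]
eef_rot: [0.987, 0.158, 0.0, 0.0]
contact_force: [-3.1, -0.1, 11.1]
opening: 0.009
```

Call:
carry_out(commands=[[0, 0, -0.003, 0, 0, 0], [0, 0, -0.012, 0, 0, 0], [0, 0, -0.04, 0, 0, 0], [0, 0, -0.08, 0, 0, 0], [0, 0, -0.12, 0, 0, 0], [0, 0, -0.16, 0, 0, 0], [0, 0, -0.18, 0, 0, 0], [0, 0, -0.18, 0, 0, 0], [0, 0, -0.18, 0, 0, 0]])

```text
clock: 12.0
tool_pos: [0.5545, 0.1047, 0.2301]
eef_rot: [0.987, 0.158, 0.0, -0.0]
contact_force: [-0.8, 0.9, 0.1]
opening: 0.008
```

Run:
```python
from h import *
to([.5547,.104,.05])
s=r.snapshot('side')
cr=s['img'][185:285,255:385]
cv2.imwrite('pics/z6.png',cv2.resize(np.clip(cr*1.4,0,255).astype(np.uint8),None,fx=6,fy=6,interpolation=cv2.INTER_CUBIC))
for l in ['yellow_cap','blue_cap','red_cap','work_block','bush_5']: print(l,[(np.round(d['xyz'],3).tolist(),round(d['p'],2)) for d in r.spot_point(s,l)[:2]])
```

```text
clock 12.0 tcp [0.5545 0.1047 0.2301] F [-0.8  0.9  0.1] open 0.008 q [-0.22  0.62 -0.08  1.77  0.07  0.76 -1.59]
tilt [ 9.e-04  2.e-04 -1.e+00] rel [-0.0002  0.0007  0.1801]
yellow_cap [([0.584, 0.04, 0.048], 0.7), ([0.73, -0.046, 0.001], 0.2)]
blue_cap [([0.555, 0.11, 0.052], 0.71), ([0.516, -0.008, 0.05], 0.59)]
red_cap []
work_block [([0.538, 0.044, 0.016], 0.97)]
bush_5 [([0.73, -0.048, 0.003], 0.94), ([0.461, 0.006, 0.01], 0.7)]
```

View pics/z6.png

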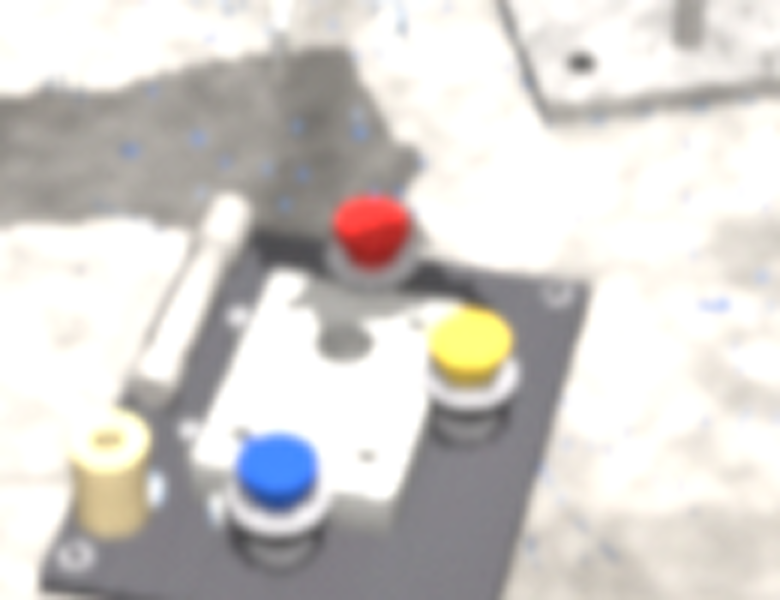

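All three caps are down: red moved from row 205 to 230 in the zoom, and blue and yellow are unchanged since their presses. The block, gauge and bush are in place.

```bash
python3 -c "
from plant import r
print(r.finish_job())"
```

```text
the job is handed in; nothing more can be done
None
```

I pressed the yellow, blue and red caps down in that order with the shut fingertips, each until it met its hard stop, and then handed the job in. That took about 12 s of the 40 s allowed.

- **Presses:** each press ended with the tool at z = 0.0504 m, where the force jumped from about 2 N to 11–12 N. The stop should put the cap top at 50 mm.
- **Last picture:** all three caps are down. The work block is at (0.538, 0.044), where it was at the start, and the gauge and brass bush look unmoved. I did not check the other loose things one by one.
- **At hand-in:** the tool is at z = 0.23 m, clear of everything.
- **Disagreements:** in the last picture the network did not find the red cap, and labelled something at the red cap's place as "blue_cap", at a height of 0.052 m. It put the blue cap itself at 0.050 m and yellow at 0.048 m. Red being down therefore rests on the force and the picture, and on that mislabelled spot's height.

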